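# Set the glue warmer four clicks hotter

### The job

Get the hide glue warming for the next joint: press the warmer's power rocker over to on, and push the dial in front of the well that holds the lidded glue pot exactly four clicks clockwise (hotter) from where it stands, with a fingertip and without squeezing or forcing it. Leave the other dial where it is, and do not lift or shift the pot, the well cover or the tools lying about.

Things in the scene. Friction and masses are not known exactly. Their poses are not given: they have to be found in the camera images.
- warmer: twin-well glue warmer, fixed: grey sheet-metal box 280 mm deep (its x), 360 mm wide (its y), with a flat aluminium deck 100 mm above the bench. Origin: centre of its underside, on the bench; x points from its front (dial side, towards the robot) to its back, y to its left. Along the front of the deck, 95 mm before the centre, stand the left dial (y = +86 mm), the power rocker (y = 0) and the right dial (y = -86 mm)
- well_left (a point): centre of the mouth of the left round well (104 mm across), at deck height; 137 mm behind the left dial's axis
- well_right (a point): centre of the mouth of the right round well (104 mm across), at deck height; 137 mm behind the right dial's axis
- dial_left (a joint): left well's black click-stop dial: 11 positions (0 to 10), 0.349 rad (20 deg) apart, a tick on the deck for each. Value in rad: 0 coldest, growing clockwise seen from above (hotter) to 3.491 at the hot stop; starts resting in one of positions 0 to 5. A spring click-stop holds it (at most 0.08 N m, some 4 N near the bar's end); past half way it jumps on into the next position, before that it springs back
- dial_left_axis (a point): on the left dial's axis, at the top of its finger bar (31 mm above the deck). The dial: a round skirt 55 mm across, 10 mm high, carrying a raised finger bar through the axis, 52 mm long, 12 mm wide, upright sides from 10 to 31 mm above the deck, to be pushed sideways near an end
- dial_left_pointer (a point): on top of the left dial's finger bar, 25 mm from the axis, at its pointer end (the end with the white line); turns with the dial. At value 0 the pointer stands 100 deg anticlockwise of the warmer's x, at position 5 it points along the warmer's x
- dial_right (a joint): right well's dial: like the left one in sizes, clicks and values, with its own starting position (0 to 5)
- dial_right_axis (a point): the same point of the right dial
- dial_right_pointer (a point): the same point of the right dial
- rocker (a joint): power rocker: black, 44 mm long (along the warmer's x), 26 mm wide, two plates in a shallow V, hinged across the middle. 0: off, its far plate (away from the robot) slopes up to 18 mm above the deck at its end; 0.4 rad: on, the far plate lies level, 10 mm above the deck, and the near one stands up. Stays where it is left; takes about 2 N on the far end. Over 0.3 rad is on
- rocker_on_end (a point): point on top of the rocker's far plate, 16 mm from the hinge: where to press straight down. Moves with the rocker, about 6 mm down in all
- pot: lidded steel glue pot, 118 mm across its flange, domed lid with a knob, two side grips; hangs loose in one of the two wells (either). Origin: centre of the flange's underside, at deck height; the knob's top is 40 mm above the deck. 0.8 kg
- cover: flat steel cover plate, 118 mm across, 5 mm above the deck, closing the other, idle well. Loose. Origin: centre of the plate's underside, at deck height
- spatula: bamboo spatula, 210 mm long, 5 mm thick, lying along the back edge of the deck; origin at its underside, 85 mm from the narrow end
- plane: wooden hand plane, 240 x 56 mm, cross handle 180 mm, iron up to 105 mm high; stands on the bench left of the warmer; origin at the centre of its sole
- mallet: wooden mallet lying on the bench right of the warmer, head 65 x 110 x 65 mm; origin 100 mm from the head's centre, on the bench
- chisel: wood-handled chisel, 250 mm long, lying on the bench in front of the warmer; origin at the ferrule, on the bench
- jar: lidded ceramic jar, 64 mm across, 75 mm tall, on the bench left of the warmer; origin at its underside
- brush: glue brush, 170 mm long, lying on the bench right of the warmer; origin at its underside
- peg_turned: turned wooden tuning peg, 21 mm across, 62 mm tall, standing on the bench right of the warmer; origin at its underside
Not all that is in view belongs to the job. There is more than one size of the pot; the job needs the middle-sized.

How it is judged:
By the outcome, as a careful person would: the job done as asked, in the order asked, and still so for the second after the job is handed in, with the robot touching nothing.
It also fails if it takes over 42 s, if anything falls off the work surface, if the arm or the gripper's body presses on something with over 40 N, if the wrist force passes 120 N, or if a joint passes its speed limit or range.

### The arm

A 7-joint arm with a two-finger parallel gripper is mounted at the origin on the work surface. World frame = base frame: x ahead of the robot, y to its left, z up, the work surface at z = 0. Lengths are in m, angles in degrees, forces in N, time in s.
With the tool pointing down it reaches from about 0.425 to 0.925 m from the base axis. Payload 6.8 kg.
Tool frame: the origin (TCP) lies midway between the tips of the shut fingers; the grasp point (between the pads) lies 19 mm behind it; z points along the fingers, y is the direction in which the jaws open and shut (so a half turn about z gives the same grasp; the last joint's range is limited). The gripper opens to 85 mm and grips with 20 to 120 N. Pads are 22 mm wide; open, the fingers measure 114 mm over their backs; the gripper's body (76 mm by 85 mm) begins 54 mm behind the grasp point. The pads swing forward as they close: fully open they stand 13 mm farther back than shut.
Start: joints at [65.025, 27.33, 1.283, 89.118, -0.659, 63.558, -4.761], TCP at [0.217, -0.639, 0.231] pointing down, gripper open.
Joint ranges: [-169.35, 169.35], [-19.33, 120.38], [-80.79, 83.38], [13.8, 139.57], [-78.32, 258.32], [9.67, 109.79], [-169.56, 169.56]. Speed limits (degrees/s): [136.94, 136.94, 180, 180, 180, 180, 180].

### API

Orientations are given as a 3x3 rotation matrix whose columns are the frame's x, y, z axes.
In Python, from station import get_obs, read_camera, close_job gives the robot as it stands.
- The arm moves only by the shell command python3 -m jog 'ROWS' [FORCE]. ROWS is JSON, a list of rows, each an object of numbers: "dx", "dy", "dz": the shift along the tool's x, y, z in m; "yaw": the turn about the tool's z in degrees; "jaw": the opening, from 0 (shut) to 1 (fully open). In form: [{"dx": .., "dy": .., "dz": .., "yaw": .., "jaw": ..}, ...]. A call has 1 to 8 rows; each row shifts and turns the commanded pose from where the row before left it, along the tool's axes as they then stand; what a row does not reach is not made up. A row lasts 1/8 s, in which the tool goes at most 62.5 mm and 10.7 degrees, less where a joint would pass 70% of its speed; a pose out of reach is approached as far as the arm can. A call with a gripper value outside its range is refused whole. The fingers move at their own pace and stop on an object; FORCE is the grip in N (left out, the last holds). Time passes only in rows, so rows that do not move let the fingers close. It gives the time, the measured TCP pose, the force and the opening at its end, in the units of the state.
- get_obs(): the state, without advancing time (a new reading comes with each control period).
- read_camera(name): name is "scene" or "top" or "wrist"; returns a dict with "image" (384x512x3 uint8, red, green, blue), "fx", "fy", "cx", "cy" (pixels), "k1" (the pictures are not rectified: a ray, as slopes to the right and down, at radius r is drawn at 1 + k1 r^2 times it, then the intrinsics apply), "origin" and "attitude" of the camera in the world. Camera axes: x right, y down, z forward; pixel columns grow to the right and rows downward; lengths in m; the calibration is good to about 2 mm. A picture is of the moment at which its call begins. There is no depth.
- close_job(): hands the job in, once; it reports no verdict.
The state is a dict: "t": time; "qpos": joint angles; "qvel": joint speeds; "effort": joint torques, N m; "tcp_pos": TCP position; "tool_rot": TCP orientation; "ft_force": force on the tool from outside, world axes, zero at the start; "moment": the same for the moment, N m; "opening": finger opening in m.
Only numpy, scipy, OpenCV 4.12 (cv2) and the standard library are available. Lean on these libraries where they do the work, as an engineer would, in place of code of your own. Each camera call takes 0.05 s, during which the arm holds its last target.

## Working session

There is one attempt and no reset: what is moved stays moved. The work goes in short steps, Python scripts to look and compute and a shell command to move; the robot and the scene stay as the last step left them, time stands still between calls to the robot, and variables do not carry over. Pictures are saved under pics/ and viewed, and the job is handed in when it is done.

```bash
ls; mkdir -p pics; cat > h.py <<'E'
import numpy as np, cv2, pickle
from station import get_obs, read_camera
def snap(n,tag):
    c=read_camera(n); pickle.dump(c,open(f'pics/{tag}.pkl','wb'))
    cv2.imwrite(f'pics/{tag}.png',cv2.cvtColor(np.asarray(c['image']),cv2.COLOR_RGB2BGR)); return c
def load(tag): return pickle.load(open(f'pics/{tag}.pkl','rb'))
def crop(tag,u0,v0,u1,v1,s,out):
    im=cv2.imread(f'pics/{tag}.png')[v0:v1,u0:u1]
    cv2.imwrite(f'pics/{out}.png',cv2.resize(im,None,fx=s,fy=s,interpolation=cv2.INTER_CUBIC))
def K(c): return np.array([[c['fx'],0,c['cx']],[0,c['fy'],c['cy']],[0,0,1.]]),np.array([c['k1'],0,0,0.])
def ray(c,u,v):
    k,d=K(c); p=cv2.undistortPoints(np.array([[[u,v]]],float),k,d)[0,0]
    return np.array(c['origin']),np.array(c['attitude'])@np.array([p[0],p[1],1.])
def onz(c,u,v,z):
    o,d=ray(c,u,v); return o+d*(z-o[2])/d[2]
def proj(c,P):
    R=np.array(c['attitude']); k,d=K(c); q=(np.atleast_2d(P)-np.array(c['origin']))@R
    return cv2.projectPoints(q,np.zeros(3),np.zeros(3),k,d)[0][:,0]
E
python3 - <<'E'
from h import *
for n in ('scene','top','wrist'):
    c=snap(n,n+'0'); print(n,c['origin'],np.round(c['attitude'],3).tolist(),c['fx'],c['k1'])
o=get_obs(); print(o['t'],o['tcp_pos'],np.round(o['tool_rot'],3).tolist(),o['opening'])
E
```

```text
pics
scene [ 1.27995875 -0.65632759  0.77674805] [[0.657, 0.419, -0.627], [0.754, -0.35, 0.556], [0.013, -0.838, -0.546]] 441.407147554674 -0.11528657398019991
top [ 0.44207557 -0.01923609  1.01836151] [[-0.021, -0.993, 0.114], [-1.0, 0.023, 0.013], [-0.016, -0.113, -0.993]] 370.96346806890176 -0.08865828943625298
wrist [ 0.28345366 -0.61621939  0.37213895] [[0.321, -0.911, -0.26], [-0.947, -0.309, -0.087], [-0.001, 0.274, -0.962]] 321.75299328277737 0.02183788863536338
0.15 [ 0.21717284 -0.63863917  0.2305597 ] [[0.947, 0.322, -0.001], [0.322, -0.947, 0.001], [-0.0, -0.001, -1.0]] 0.08525402359170477
```

View pics/scene0.png

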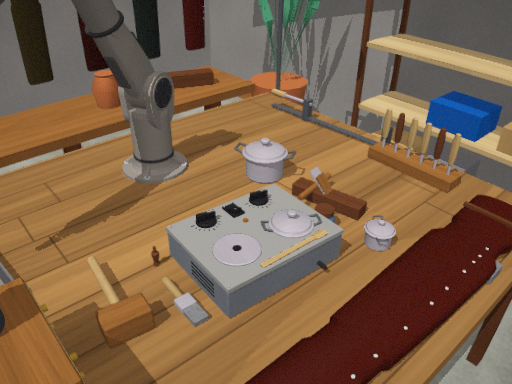

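View pics/top0.png

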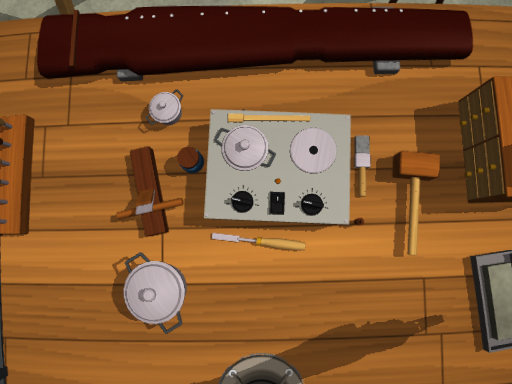

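View pics/wrist0.png

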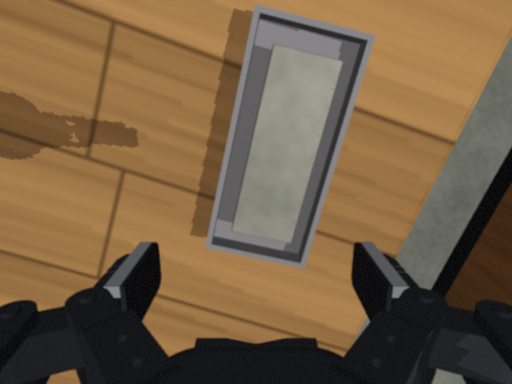

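The top view shows three lidded pots: a small one on the bench at (165,107), one hanging in the left well at (244,147), and a large one on the bench at (155,292). The one in the well is the middle-sized, so the dial is the left one at (241,201). The cover closes the right well at (313,149). I'll check this in a crop.

```bash
python3 - <<'E'
from h import *
crop('top0',200,100,360,230,5,'c1'); crop('top0',215,180,335,225,6.5,'c2'); crop('scene0',160,170,350,310,4,'c3')
E
```

```text
(no output)
```

View pics/c1.png

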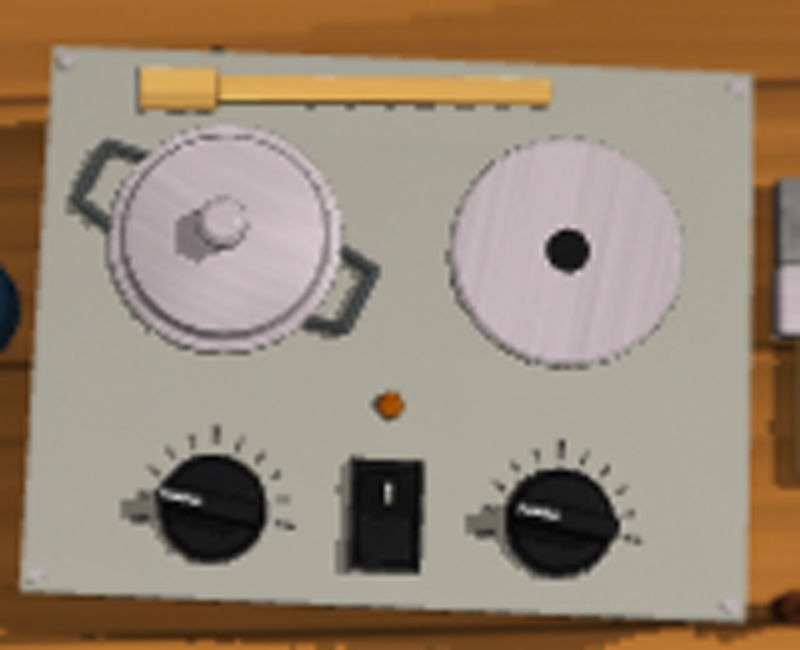

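View pics/c2.png

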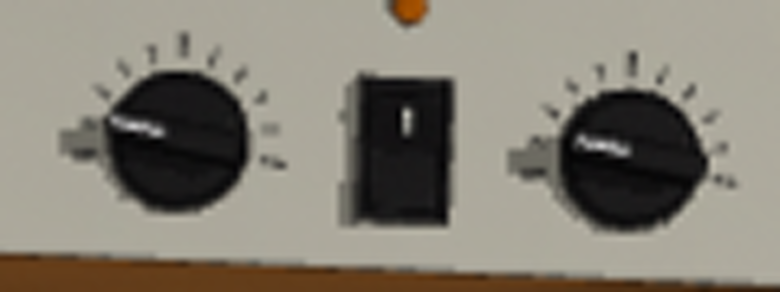

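View pics/c3.png

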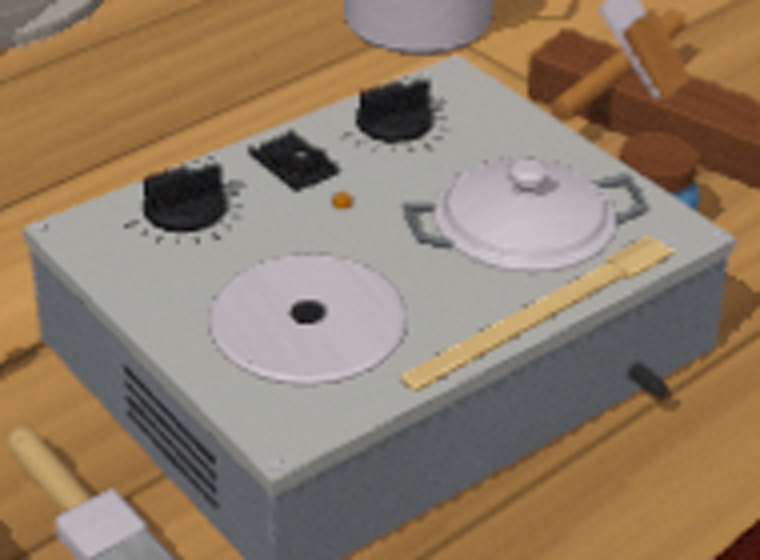

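```bash
cat > est.py <<'E'
from h import *
from scipy.optimize import least_squares
c=load('top0'); s=load('scene0')
loc=np.array([[.14,.18,.1],[.14,-.18,.1],[-.14,.18,.1],[-.14,-.18,.1]])
pix=np.array([[52,47],[753,75],[20,592],[747,622]])/5+[200,100]
# scene crop corners (scale 4, offset 160,170): left corner=front-right?, front(bottom)=back-right, right=back-left, top=front-left
spix=np.array([[735,240],[272,488],[458,57],[25,232]])/4+[160,170]
def W(p,L):
    a=p[2]; R=np.array([[np.cos(a),-np.sin(a),0],[np.sin(a),np.cos(a),0],[0,0,1]]); return L@R.T+[p[0],p[1],0]
for a in ((c,pix),): pass
f=lambda p:np.r_[(proj(c,W(p,loc))-pix).ravel(),(proj(s,W(p,loc))-spix).ravel()]
g=lambda p:(proj(c,W(p,loc))-pix).ravel()
for fn in (f,g):
    r=least_squares(fn,[.62,0,0]); print(r.x[:2],np.degrees(r.x[2]),np.round(r.fun,1))
p=least_squares(f,[.62,0,0]).x
np.save('warmer.npy',p)
for n,L in dict(dl=[-.095,.086,.131],dr=[-.095,-.086,.131],rk=[-.095,0,.11],onend=[-.079,0,.117],wl=[.042,.086,.1]).items():
    P=W(p,np.array([L]))[0]; print(n,P.round(4),proj(c,P)[0].round(1),proj(s,P)[0].round(1))
for name,y,pu in(('L',.086,(160,492)),('R',-.086,(520,508))):
    ax=W(p,np.array([[-.095,y,.131]]))[0]
    t=onz(c,pu[0]/5+200,pu[1]/5+100,.131); d=t-ax; print(name,np.hypot(*d[:2]),np.degrees(np.arctan2(d[1],d[0])-p[2]))
E
python3 est.py
```

```text
[ 0.6112681  -0.05805383] -3.5931494100159016 [ 0.1 -0.9 -0.2 -1.4 -0.  -1.1 -0.2 -1.2 -0.3 -0.8 -0.6 -2.  -0.9 -1.
 -1.3 -1.5]
[ 0.60828928 -0.05813445] -3.645654395279002 [ 0.2  0.1 -0.  -0.2 -0.   0.  -0.1  0. ]
dl [0.5218 0.0337 0.131 ] [241.8 199.7] [258.1 190.9]
dr [ 0.5111 -0.1379  0.131 ] [313.4 202.5] [204.9 212.2]
rk [ 0.5165 -0.0521  0.11  ] [277.3 201.8] [232.6 207.7]
onend [ 0.5324 -0.0531  0.117 ] [277.6 195.1] [236.1 208.3]
wl [0.6586 0.0251 0.1   ] [245.1 146.9] [290.6 223.9]
L 0.02388132073657014 84.81733753429539
R 0.022744917361134848 86.54969880115749
```

```bash
cat > go.py <<'E'
from h import *
import sys
# usage: go.py x y z az  -> tool-frame displacement and yaw needed (az = azimuth of tool x, deg)
o=get_obs(); R=np.array(o['tool_rot']); a=np.degrees(np.arctan2(R[1,0],R[0,0]))
print('t',round(o['t'],2),'tcp',np.round(o['tcp_pos'],4),'az',round(a,2),'F',np.round(o['ft_force'],2),'open',round(o['opening'],4),'q',np.round(o['qpos'],0))
if len(sys.argv)>1:
    x,y,z,az=map(float,sys.argv[1:5])
    print('yaw',round(a-az,2),'d(tool,now)',np.round(R.T@(np.array([x,y,z])-o['tcp_pos']),4))
E
python3 -m jog '[{"yaw":10,"jaw":0},{"yaw":10,"jaw":0},{"yaw":2.4,"jaw":0}]' 20; python3 go.py .465 -.01 .24 -3.6
```

```text
t 0.15 tcp [ 0.2172 -0.6386  0.2306] az 18.78 F [0.57 0.17 0.96] open 0.0853 q [65. 27.  1. 89. -1. 64. -5.]
yaw 22.38 d(tool,now) [ 0.437  -0.5154 -0.0088]invalid input at $[0]: expected keys dx, dy, dz, yaw, jaw
```

```bash
python3 -m jog '[{"dx":0,"dy":0,"dz":0,"yaw":8,"jaw":0},{"dx":0,"dy":0,"dz":0,"yaw":8,"jaw":0},{"dx":0,"dy":0,"dz":0,"yaw":6.4,"jaw":0}]' 20; python3 go.py .465 -.01 .24 -3.6
```

```text
t: 0.52
tcp_pos: [0.2172, -0.6388, 0.2309]
tool_rot: [[0.998, -0.067, -0.0], [-0.067, -0.998, 0.001], [-0.0, -0.001, -1.0]]
ft_force: [-0.2, -0.6, -0.5]
opening: 0.032
t 0.53 tcp [ 0.2172 -0.6388  0.2309] az -3.85 F [-0.25 -0.57 -0.54] open 0.032 q [ 62.  27.   6.  89.  -3.  63. -25.]
yaw -0.25 d(tool,now) [ 0.205  -0.644  -0.0087]
```

```bash
python3 -m jog '[{"dx":0.013,"dy":-0.04,"dz":-0.0005,"yaw":0,"jaw":0},{"dx":0.013,"dy":-0.04,"dz":-0.0005,"yaw":0,"jaw":0},{"dx":0.013,"dy":-0.04,"dz":-0.0005,"yaw":0,"jaw":0},{"dx":0.013,"dy":-0.04,"dz":-0.0005,"yaw":0,"jaw":0},{"dx":0.013,"dy":-0.04,"dz":-0.0005,"yaw":0,"jaw":0},{"dx":0.013,"dy":-0.04,"dz":-0.0005,"yaw":0,"jaw":0},{"dx":0.013,"dy":-0.04,"dz":-0.0005,"yaw":0,"jaw":0},{"dx":0.013,"dy":-0.04,"dz":-0.0005,"yaw":0,"jaw":0}]' && python3 -m jog '[{"dx":0.013,"dy":-0.04,"dz":-0.0005,"yaw":0,"jaw":0},{"dx":0.013,"dy":-0.04,"dz":-0.0005,"yaw":0,"jaw":0},{"dx":0.013,"dy":-0.04,"dz":-0.0005,"yaw":0,"jaw":0},{"dx":0.013,"dy":-0.04,"dz":-0.0005,"yaw":0,"jaw":0},{"dx":0.013,"dy":-0.04,"dz":-0.0005,"yaw":0,"jaw":0},{"dx":0.013,"dy":-0.04,"dz":-0.0005,"yaw":0,"jaw":0},{"dx":0.013,"dy":-0.04,"dz":-0.0005,"yaw":0,"jaw":0},{"dx":0,"dy":0,"dz":0,"yaw":0,"jaw":0}]'
python3 go.py .465 -.01 .24 -3.6; python3 -c "
from h import *
snap('wrist','w1')"
```

```text
t: 1.52
tcp_pos: [0.3416, -0.3249, 0.2353]
tool_rot: [[0.998, -0.063, -0.0], [-0.063, -0.998, 0.0], [-0.0, -0.0, -1.0]]
ft_force: [1.1, -0.1, -0.2]
opening: -0.0
t: 2.52
tcp_pos: [0.4507, -0.0493, 0.2389]
tool_rot: [[0.998, -0.057, 0.001], [-0.057, -0.998, 0.001], [0.001, -0.001, -1.0]]
ft_force: [0.4, 0.1, 0.2]
opening: 0.0001
t 2.52 tcp [ 0.4507 -0.0493  0.2389] az -3.28 F [0.35 0.06 0.16] open 0.0001 q [ 16.   7. -19. 117.   3.  57. -97.]
yaw 0.32 d(tool,now) [ 0.012  -0.0401 -0.0011]
```

View pics/w1.png

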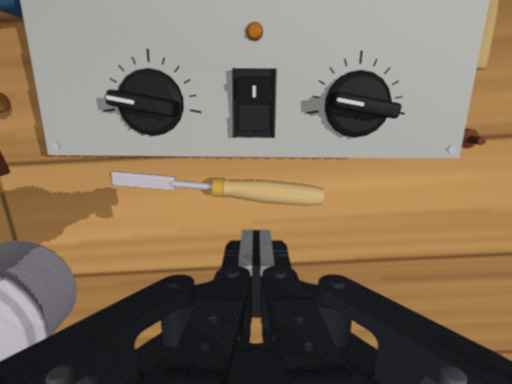

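The wrist view shows the left dial at (150,102) with its pointer at the left (108,97), between ticks. The rocker is at (254,102), the right dial at (358,103) and the shut fingertips near (257,235).

```bash
python3 - <<'E'
from h import *
crop('w1',90,40,290,150,4,'c4'); crop('w1',200,210,320,320,6,'c5')
E
cat > est2.py <<'E'
from h import *
from est import W
c=load('w1')
E
```

```text
(no output)
```

View pics/c4.png

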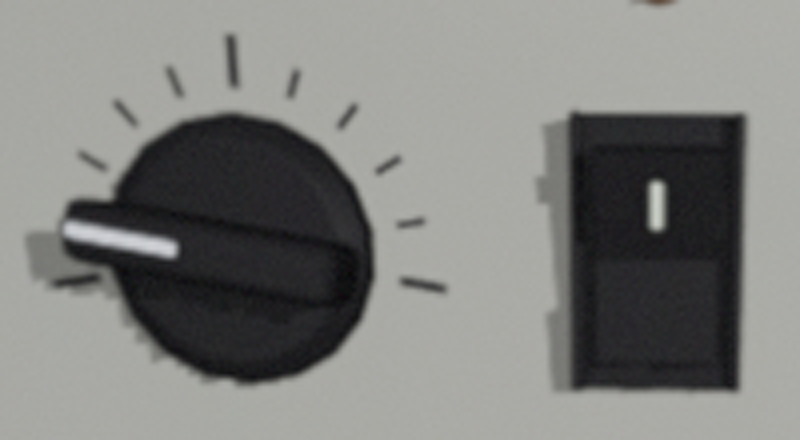

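View pics/c5.png

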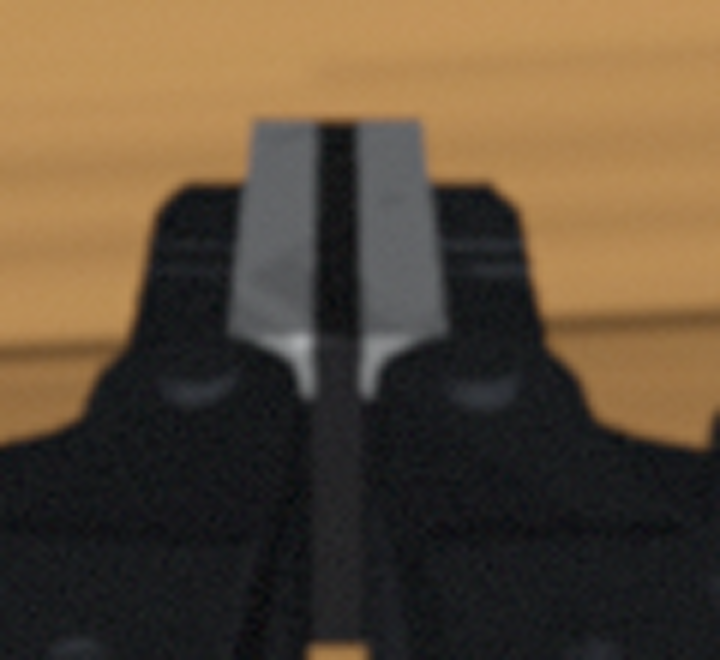

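```bash
cat > est2.py <<'E'
from h import *
c=load('w1'); o=get_obs(); R=np.array(o['tool_rot']); T=np.array(o['tcp_pos'])
for L in ([0,0,0],[.011,.007,0],[-.011,.007,0],[.011,.0145,0],[-.011,.0145,0],[0,.0145,-.01],[0,.0145,-.02],[.011,.007,-.01],[.011,.007,-.03]):
    q=proj(c,T+R@np.array(L))[0]; print(L,q.round(1),((q-[200,210])*6).round(0))
from scipy.optimize import least_squares
def W(p,L):
    a=p[2]; M=np.array([[np.cos(a),-np.sin(a),0],[np.sin(a),np.cos(a),0],[0,0,1]]); return np.atleast_2d(L)@M.T+[p[0],p[1],0]
# deck corners/front edge: front corners & rocker base corners (c4 px), housing base z=.1
E
python3 est2.py; python3 - <<'E'
from h import *
crop('w1',20,100,100,170,8,'c6'); crop('w1',420,100,500,170,8,'c7')
E
```

```text
[0, 0, 0] [260.5 249.6] [363. 238.]
[0.011, 0.007, 0] [275.4 228.5] [453. 111.]
[-0.011, 0.007, 0] [274.6 270. ] [448. 360.]
[0.011, 0.0145, 0] [291.2 228.6] [547. 111.]
[-0.011, 0.0145, 0] [289.8 270.1] [539. 360.]
[0, 0.0145, -0.01] [292.8 259.7] [557. 298.]
[0, 0.0145, -0.02] [295.4 271.1] [572. 366.]
[0.011, 0.007, -0.01] [276.7 237.3] [460. 164.]
[0.011, 0.007, -0.03] [280.  258.9] [480. 293.]
```

View pics/c6.png

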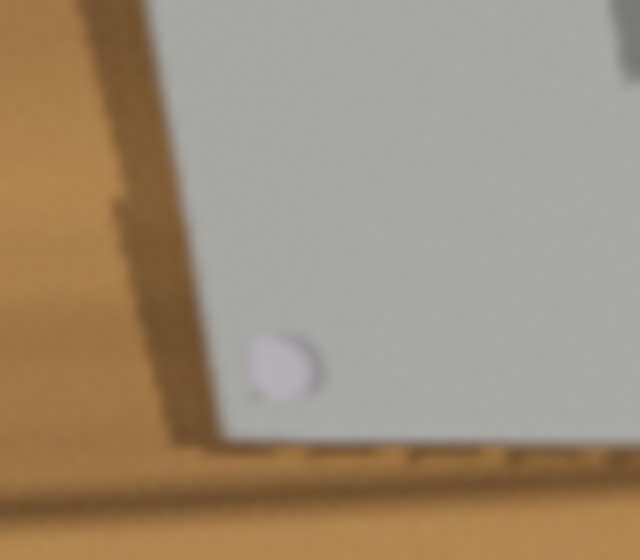

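View pics/c7.png

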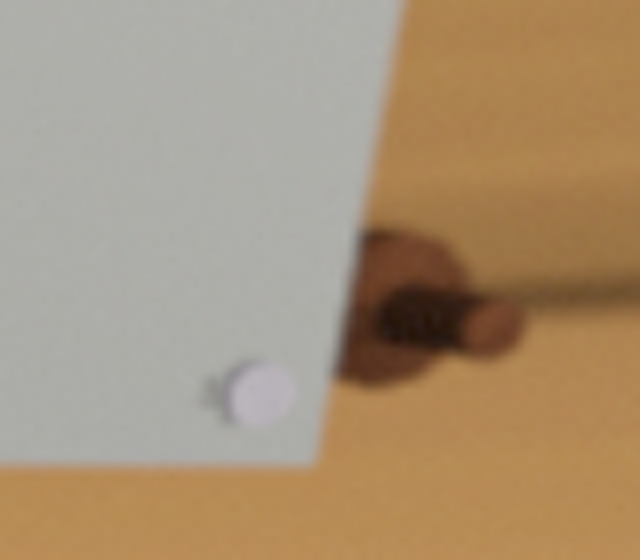

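```bash
python3 - <<'E'
from h import *
c=load('w1')
fl=onz(c,47.5,155.2,.1); fr=onz(c,459.4,158.2,.1); print(fl,fr,np.linalg.norm(fl-fr))
d=fl-fr; a=np.arctan2(d[1],d[0])-np.pi/2; print(np.degrees(a))
x=np.array([np.cos(a),np.sin(a),0]);y=np.array([-x[1],x[0],0]);m=(fl+fr)/2
print('dial',m+.045*x+.086*y,'rock',m+.045*x, 'rdial',m+.045*x-.086*y)
ax=m+.045*x+.086*y; ax[2]=.131
print('axis px', (proj(c,ax)[0]-[90,40])*4)
pt=onz(c,90+65/4,40+228/4,.131); 
for a0,b0 in (((65,228),(178,248)),):
    A=onz(c,90+a0[0]/4,40+a0[1]/4,.131);B=onz(c,90+b0[0]/4,40+b0[1]/4,.131); v=A-B
    print('line az rel warmer',np.degrees(np.arctan2(v[1],v[0])-a),np.linalg.norm(v), 'A rel axis',np.degrees(np.arctan2(*(A-ax)[1::-1])-a),np.linalg.norm(A-ax))
# crosscheck: right dial
E
```

```text
[0.48259701 0.13112981 0.1       ] [ 0.45917997 -0.22789998  0.1       ] 0.35979264063202393
-3.731722521182648
dial [0.52139037 0.03450376 0.1       ] rock [ 0.51579308 -0.0513139   0.1       ] rdial [ 0.51019578 -0.13713156  0.1       ]
axis px [194.11514753 254.64235473]
line az rel warmer 80.78289184469715 0.02073052144919606 A rel axis 79.13177439056079 0.023762655361249857
```

Both measurements agree. The warmer sits at yaw ≈ -3.65°, the left dial axis at ≈ (0.5215, 0.034) and the rocker hinge at ≈ (0.516, -0.052). The left pointer stands at ≈ 80°, which is position 1, so the target is position 5, pointing along the warmer's x. I'll do the rocker first.

```bash
python3 -m jog '[{"dx":0,"dy":0,"dz":0,"yaw":-10,"jaw":0},{"dx":0,"dy":0,"dz":0,"yaw":-10,"jaw":0},{"dx":0,"dy":0,"dz":0,"yaw":-10,"jaw":0},{"dx":0,"dy":0,"dz":0,"yaw":-10,"jaw":0},{"dx":0,"dy":0,"dz":0,"yaw":-10,"jaw":0},{"dx":0,"dy":0,"dz":0,"yaw":-10,"jaw":0},{"dx":0,"dy":0,"dz":0,"yaw":-10,"jaw":0},{"dx":0,"dy":0,"dz":0,"yaw":-10,"jaw":0}]'; python3 -m jog '[{"dx":0,"dy":0,"dz":0,"yaw":-9.6,"jaw":0},{"dx":0,"dy":0,"dz":0,"yaw":0,"jaw":0}]'; python3 go.py .5305 -.0526 .135 86.35
```

```text
t: 3.58
tcp_pos: [0.4491, -0.0542, 0.2385]
tool_rot: [[0.232, 0.973, -0.001], [0.973, -0.232, -0.001], [-0.001, -0.001, -1.0]]
ft_force: [-0.4, 0.1, -0.1]
opening: -0.0001
t: 3.82
tcp_pos: [0.4493, -0.054, 0.2386]
tool_rot: [[0.074, 0.997, -0.001], [0.997, -0.074, -0.0], [-0.001, -0.001, -1.0]]
ft_force: [-0.9, 0.6, -0.3]
opening: 0.0002
t 3.83 tcp [ 0.4493 -0.054   0.2386] az 85.77 F [-0.93  0.62 -0.31] open 0.0002 q [ 23.   7. -26. 116.   4.  57.  -9.]
yaw -0.58 d(tool,now) [0.0074 0.081  0.1036]
```

```bash
python3 -m jog '[{"dx":0.002,"dy":0.02,"dz":0.01,"yaw":-0.6,"jaw":0},{"dx":0.002,"dy":0.02,"dz":0.01,"yaw":0,"jaw":0},{"dx":0.002,"dy":0.02,"dz":0.01,"yaw":0,"jaw":0},{"dx":0.0014,"dy":0.021,"dz":0.02,"yaw":0,"jaw":0},{"dx":0,"dy":0,"dz":0.02,"yaw":0,"jaw":0},{"dx":0,"dy":0,"dz":0.02,"yaw":0,"jaw":0},{"dx":0,"dy":0,"dz":0.013,"yaw":0,"jaw":0},{"dx":0,"dy":0,"dz":0,"yaw":0,"jaw":0}]'; python3 go.py .5305 -.0526 .110 86.35; python3 -c "
from h import *
snap('wrist','w2')"
```

```text
t: 4.82
tcp_pos: [0.5304, -0.0507, 0.135]
tool_rot: [[0.062, 0.998, -0.002], [0.998, -0.062, -0.0], [-0.0, -0.002, -1.0]]
ft_force: [0.0, 0.3, -0.5]
opening: 0.0002
t 4.83 tcp [ 0.5304 -0.0507  0.135 ] az 86.47 F [ 0.04  0.28 -0.45] open 0.0002 q [ 18.  23. -24. 112.  12.  47. -16.]
yaw 0.12 d(tool,now) [-0.0019  0.0003  0.025 ]
```

View pics/w2.png

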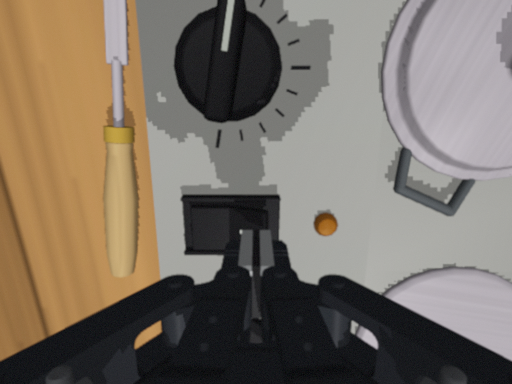

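The fingertips at (257,240) are over the far half of the rocker, which spans columns 185–278 with the far end on the right. Next I press straight down.

```bash
python3 -m jog '[{"dx":-0.002,"dy":0,"dz":0.005,"yaw":0,"jaw":0},{"dx":0,"dy":0,"dz":0.005,"yaw":0,"jaw":0},{"dx":0,"dy":0,"dz":0.004,"yaw":0,"jaw":0},{"dx":0,"dy":0,"dz":0.003,"yaw":0,"jaw":0},{"dx":0,"dy":0,"dz":0,"yaw":0,"jaw":0}]'; python3 -m jog '[{"dx":0,"dy":0,"dz":0.002,"yaw":0,"jaw":0},{"dx":0,"dy":0,"dz":0.002,"yaw":0,"jaw":0},{"dx":0,"dy":0,"dz":0.001,"yaw":0,"jaw":0},{"dx":0,"dy":0,"dz":0,"yaw":0,"jaw":0}]'; python3 go.py .5305 -.0526 .110 86.35
```

```text
t: 5.5
tcp_pos: [0.531, -0.0522, 0.1186]
tool_rot: [[0.06, 0.998, -0.0], [0.998, -0.06, 0.0], [0.0, -0.0, -1.0]]
ft_force: [0.2, -0.5, 0.3]
opening: 0.0
t: 6.0
tcp_pos: [0.5313, -0.0522, 0.1139]
tool_rot: [[0.06, 0.998, 0.001], [0.998, -0.06, 0.0], [0.0, 0.001, -1.0]]
ft_force: [1.5, -0.0, 2.3]
opening: -0.0002
t 6.0 tcp [ 0.5313 -0.0522  0.1139] az 86.58 F [ 1.48 -0.    2.26] open -0.0002 q [ 18.  24. -23. 113.  13.  45. -17.]
yaw 0.23 d(tool,now) [-0.0005 -0.0008  0.0039]
```

```bash
python3 -m jog '[{"dx":0,"dy":0,"dz":0.001,"yaw":0,"jaw":0},{"dx":0,"dy":0,"dz":0.001,"yaw":0,"jaw":0},{"dx":0,"dy":0,"dz":0.001,"yaw":0,"jaw":0},{"dx":0,"dy":0,"dz":0,"yaw":0,"jaw":0}]'; python3 -m jog '[{"dx":0,"dy":0,"dz":0.0006,"yaw":0,"jaw":0},{"dx":0,"dy":0,"dz":0,"yaw":0,"jaw":0}]'
```

```text
t: 6.5
tcp_pos: [0.5306, -0.0522, 0.1105]
tool_rot: [[0.06, 0.998, -0.001], [0.998, -0.06, -0.0], [-0.0, -0.001, -1.0]]
ft_force: [0.8, 0.6, 0.9]
opening: 0.0003
t: 6.75
tcp_pos: [0.5307, -0.0522, 0.1101]
tool_rot: [[0.06, 0.998, -0.001], [0.998, -0.06, -0.0], [-0.0, -0.001, -1.0]]
ft_force: [0.2, 0.3, 2.3]
opening: 0.0
```

```bash
python3 -m jog '[{"dx":0,"dy":0,"dz":0.0005,"yaw":0,"jaw":0},{"dx":0,"dy":0,"dz":0,"yaw":0,"jaw":0}]'; python3 -m jog '[{"dx":0,"dy":0,"dz":-0.015,"yaw":0,"jaw":0},{"dx":0,"dy":0,"dz":-0.02,"yaw":0,"jaw":0},{"dx":0,"dy":0,"dz":-0.02,"yaw":0,"jaw":0},{"dx":0.01,"dy":-0.03,"dz":-0.02,"yaw":0,"jaw":0},{"dx":0.01,"dy":-0.03,"dz":-0.01,"yaw":0,"jaw":0},{"dx":0.01,"dy":-0.02,"dz":0,"yaw":0,"jaw":0},{"dx":0,"dy":0,"dz":0,"yaw":0,"jaw":0}]'; python3 -c "
from h import *
snap('wrist','w3');snap('scene','s3')
crop('s3',190,160,310,230,6,'c8')"; python3 go.py .51 .055 .15 76.35
```

```text
t: 7.0
tcp_pos: [0.5307, -0.0522, 0.11]
tool_rot: [[0.06, 0.998, -0.001], [0.998, -0.06, -0.0], [-0.0, -0.001, -1.0]]
ft_force: [-0.8, 0.3, 7.7]
opening: -0.0004
t: 7.88
tcp_pos: [0.4516, -0.0171, 0.1952]
tool_rot: [[0.058, 0.998, -0.0], [0.998, -0.058, -0.001], [-0.001, -0.0, -1.0]]
ft_force: [-0.0, 0.3, -0.5]
opening: -0.0003
t 7.97 tcp [ 0.4533 -0.0178  0.1951] az 86.58 F [0.31 0.44 0.16] open 0.0 q [ 19.  11. -28. 119.   6.  51. -15.]
yaw 10.23 d(tool,now) [0.0761 0.0522 0.0451]
```

View pics/w3.png

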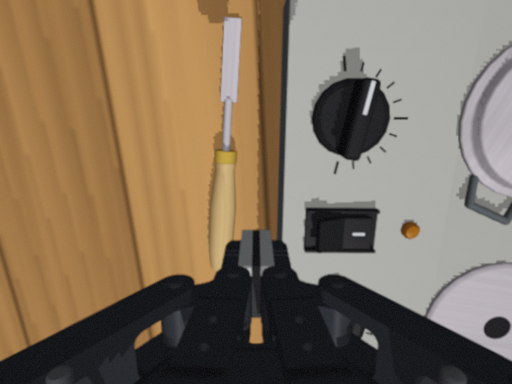

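View pics/c8.png

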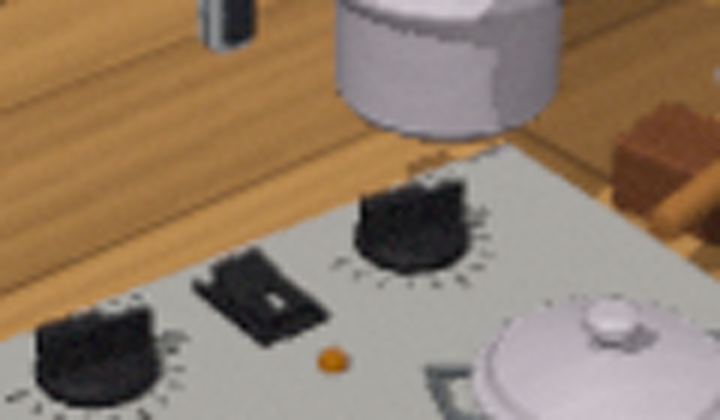

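The rocker's near plate now stands up. The press ended at z = 0.110 with 7.7 N against the stop, so it's on. Next is the left dial: I approach on the robot side of its pointer end.

```bash
python3 go.py .4955 .060 .115 76.35; python3 -m jog '[{"dx":0.02,"dy":0.01,"dz":0,"yaw":5,"jaw":0},{"dx":0.02,"dy":0.01,"dz":0,"yaw":5.2,"jaw":0},{"dx":0,"dy":0,"dz":0,"yaw":0,"jaw":0}]';  python3 go.py .4955 .060 .115 76.35
```

```text
t 7.97 tcp [ 0.4533 -0.0178  0.1951] az 86.58 F [0.31 0.44 0.16] open 0.0 q [ 19.  11. -28. 119.   6.  51. -15.]
yaw 10.23 d(tool,now) [0.0802 0.0374 0.0801]
t: 8.35
tcp_pos: [0.4783, 0.0212, 0.1947]
tool_rot: [[0.234, 0.972, 0.0], [0.972, -0.234, 0.001], [0.001, 0.0, -1.0]]
ft_force: [-1.1, -0.9, 0.7]
opening: -0.0002
t 8.35 tcp [0.4783 0.0212 0.1947] az 76.49 F [-1.07 -0.89  0.65] open -0.0002 q [ 14.  13. -27. 116.   8.  52. -31.]
yaw 0.14 d(tool,now) [0.0416 0.0076 0.0798]
```

```bash
python3 -m jog '[{"dx":0.02,"dy":0.003,"dz":0.02,"yaw":0,"jaw":0},{"dx":0.0216,"dy":0.0046,"dz":0.02,"yaw":0,"jaw":0},{"dx":0,"dy":0,"dz":0.02,"yaw":0,"jaw":0},{"dx":0,"dy":0,"dz":0.01,"yaw":0,"jaw":0},{"dx":0,"dy":0,"dz":0.01,"yaw":0,"jaw":0},{"dx":0,"dy":0,"dz":0,"yaw":0,"jaw":0}]';  python3 go.py .506 .0573 .115 76.35;python3 -c "
from h import *
snap('wrist','w4')
crop('w4',160,90,400,290,3.2,'c9')"
```

```text
t: 9.1
tcp_pos: [0.4938, 0.0582, 0.1143]
tool_rot: [[0.236, 0.972, -0.001], [0.972, -0.236, -0.0], [-0.001, -0.001, -1.0]]
ft_force: [0.2, -0.1, -0.2]
opening: 0.0003
t 9.1 tcp [0.4938 0.0582 0.1143] az 76.36 F [ 0.17 -0.06 -0.16] open 0.0003 q [  8.  22. -26. 118.  14.  43. -40.]
yaw 0.01 d(tool,now) [ 0.002   0.012  -0.0007]
```

View pics/w4.png

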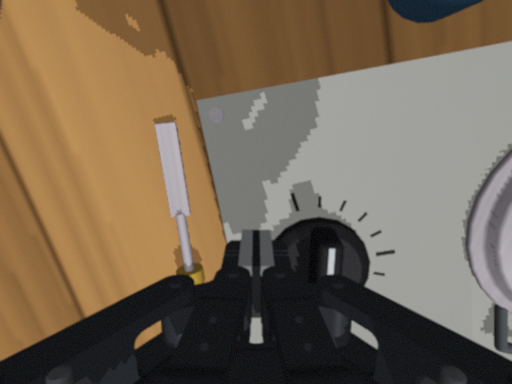

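View pics/c9.png

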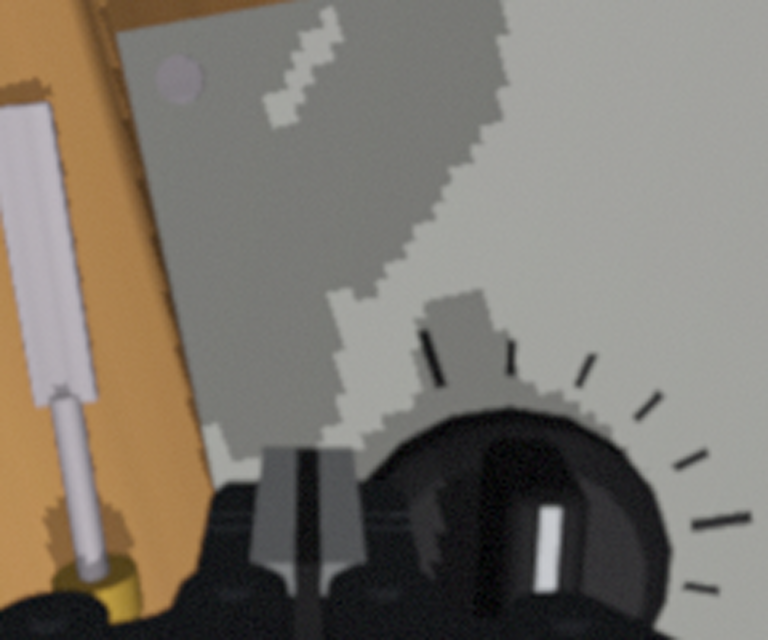

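```bash
python3 -m jog '[{"dx":0.002,"dy":0.003,"dz":0,"yaw":0,"jaw":0},{"dx":0,"dy":0.003,"dz":0,"yaw":0,"jaw":0},{"dx":0,"dy":0.002,"dz":0,"yaw":0,"jaw":0},{"dx":0,"dy":0,"dz":0,"yaw":0,"jaw":0}]'; for i in 1; do python3 -m jog '[{"dx":0,"dy":0.001,"dz":0,"yaw":0,"jaw":0},{"dx":0,"dy":0,"dz":0,"yaw":0,"jaw":0}]'; python3 go.py .506 .0573 .115 76.35;python3 -m jog '[{"dx":0,"dy":0.001,"dz":0,"yaw":0,"jaw":0},{"dx":0,"dy":0,"dz":0,"yaw":0,"jaw":0}]'; python3 go.py .506 .0573 .115 76.35; done
```

```text
t: 9.65
tcp_pos: [0.5026, 0.0588, 0.1148]
tool_rot: [[0.236, 0.972, 0.0], [0.972, -0.236, 0.0], [0.0, 0.0, -1.0]]
ft_force: [-0.8, 0.7, -0.1]
opening: -0.0001
t: 9.9
tcp_pos: [0.5033, 0.0586, 0.1147]
tool_rot: [[0.235, 0.972, 0.0], [0.972, -0.235, -0.0], [-0.0, 0.0, -1.0]]
ft_force: [1.2, 0.1, 0.4]
opening: -0.0002
t 9.9 tcp [0.5033 0.0586 0.1147] az 76.38 F [1.17 0.06 0.45] open -0.0002 q [  8.  23. -26. 117.  14.  44. -40.]
yaw 0.03 d(tool,now) [-0.0007  0.0029 -0.0003]
t: 10.15
tcp_pos: [0.5044, 0.0584, 0.1147]
tool_rot: [[0.236, 0.972, 0.0], [0.972, -0.236, -0.0], [-0.0, 0.0, -1.0]]
ft_force: [-0.1, -0.5, -0.8]
opening: -0.0
t 10.15 tcp [0.5044 0.0584 0.1147] az 76.38 F [-0.08 -0.5  -0.82] open -0.0 q [  8.  23. -26. 116.  14.  44. -40.]
yaw 0.03 d(tool,now) [-0.0007  0.0018 -0.0003]
```

```bash
python3 -m jog '[{"dx":0,"dy":0.001,"dz":0,"yaw":0,"jaw":0},{"dx":0,"dy":0,"dz":0,"yaw":0,"jaw":0}]' | grep -E 'tcp|force'; python3 -m jog '[{"dx":0,"dy":0.001,"dz":0,"yaw":0,"jaw":0},{"dx":0,"dy":0,"dz":0,"yaw":0,"jaw":0}]'| grep -E 'tcp|force'
```

```text
tcp_pos: [0.5054, 0.0581, 0.1147]
ft_force: [0.4, -1.0, 0.7]
tcp_pos: [0.5064, 0.0579, 0.1147]
ft_force: [-0.1, -0.1, -0.2]
```

```bash
python3 -m jog '[{"dx":0,"dy":0.001,"dz":0,"yaw":0,"jaw":0},{"dx":0,"dy":0,"dz":0,"yaw":0,"jaw":0}]' | grep -E 'tcp|force'; python3 -m jog '[{"dx":0,"dy":0.001,"dz":0,"yaw":0,"jaw":0},{"dx":0,"dy":0,"dz":0,"yaw":0,"jaw":0}]'| grep -E 'tcp|force'; python3 -c "
from h import *
snap('wrist','w5')
crop('w5',200,180,400,310,4,'c10')"
```

```text
tcp_pos: [0.5071, 0.0578, 0.1147]
ft_force: [-0.1, 0.3, 0.5]
tcp_pos: [0.5076, 0.0578, 0.1146]
ft_force: [-4.3, 1.6, 2.0]
```

View pics/c10.png

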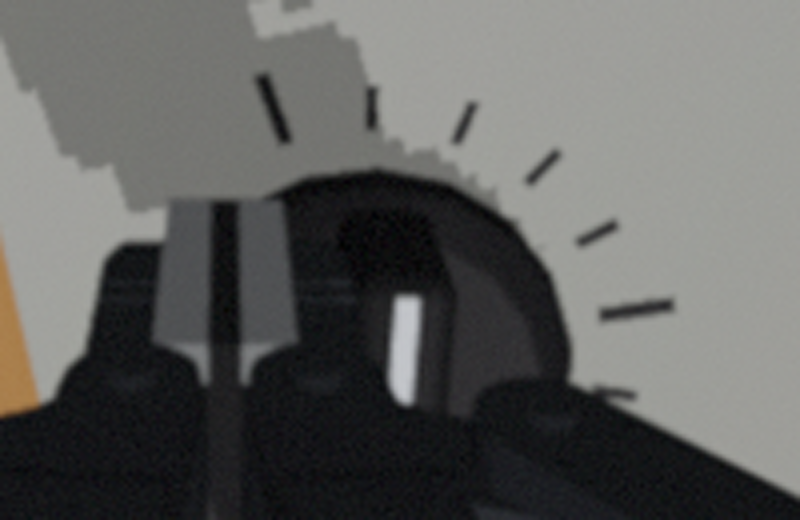

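The fingertip touches the bar at TCP ≈ (0.5072, 0.0578), with about 4.6 N of spring force. I now follow the arc about the dial axis (5° rows: dx 1.6 mm, dy 1.8 mm) and check after each click.

```bash
python3 -m jog '[{"dx":0.0016,"dy":0.0018,"dz":0,"yaw":5,"jaw":0},{"dx":0.0016,"dy":0.0018,"dz":0,"yaw":5,"jaw":0},{"dx":0,"dy":0,"dz":0,"yaw":0,"jaw":0}]' | grep -E 'tcp|force'; python3 -m jog '[{"dx":0.0016,"dy":0.0018,"dz":0,"yaw":5,"jaw":0},{"dx":0,"dy":0,"dz":0,"yaw":0,"jaw":0}]'| grep -E 'tcp|force'; python3 -c "
from h import *
snap('wrist','w6')
crop('w6',200,160,400,310,4,'c11')"; python3 go.py
```

```text
tcp_pos: [0.5132, 0.0594, 0.1149]
ft_force: [-0.3, 0.4, 0.2]
tcp_pos: [0.5147, 0.06, 0.1146]
ft_force: [-1.6, 0.2, 0.8]
t 11.88 tcp [0.5147 0.0601 0.1146] az 61.54 F [-1.41 -0.45  1.56] open -0.0001 q [  5.  23. -22. 115.  12.  44. -53.]
```

View pics/c11.png

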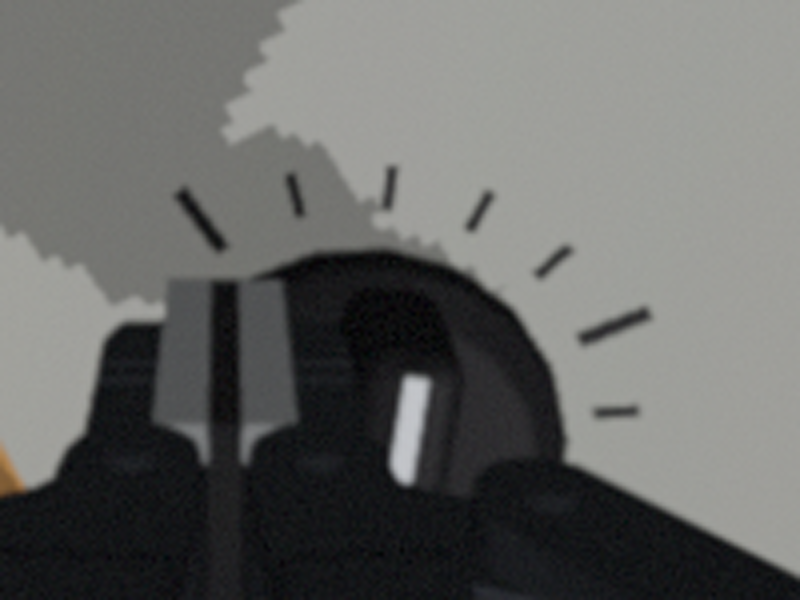

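```bash
cat > ang.py <<'E'
from h import *
import sys
# ang.py tag u0 v0 scale  ax ay(tip, in crop)  bx by(inner)
t=sys.argv[1]; u0,v0,s,ax,ay,bx,by=map(float,sys.argv[2:])
c=load(t); A=onz(c,u0+ax/s,v0+ay/s,.131);B=onz(c,u0+bx/s,v0+by/s,.131); v=A-B
print('pointer rel warmer',np.degrees(np.arctan2(v[1],v[0]))+3.65,'len',np.linalg.norm(v),'tip',A)
E
python3 ang.py w5 200 180 4 408 297 400 400; python3 ang.py w6 200 160 4 417 378 403 482
```

```text
pointer rel warmer 78.15729709365696 len 0.012463991471149481 tip [0.52843172 0.05814828 0.131     ]
pointer rel warmer 60.412691676374536 len 0.012635200492279855 tip [0.5356517  0.05461653 0.131     ]
```

That was one click: the pointer is at 60°, position 2. I continue.

```bash
python3 -m jog '[{"dx":0.0016,"dy":0.0018,"dz":0,"yaw":5,"jaw":0},{"dx":0.0016,"dy":0.0018,"dz":0,"yaw":5,"jaw":0},{"dx":0,"dy":0,"dz":0,"yaw":0,"jaw":0}]' | grep -E 'tcp|force'; python3 -m jog '[{"dx":0.0016,"dy":0.0018,"dz":0,"yaw":5,"jaw":0},{"dx":0,"dy":0,"dz":0,"yaw":0,"jaw":0}]'| grep -E 'tcp|force'; python3 -c "
from h import *
snap('wrist','w7')
crop('w7',200,160,400,310,4,'c12')"; python3 go.py
```

```text
tcp_pos: [0.5188, 0.0612, 0.1145]
ft_force: [-2.5, 1.1, 1.1]
tcp_pos: [0.5226, 0.0611, 0.1148]
ft_force: [0.1, 0.6, -0.4]
t 12.55 tcp [0.5225 0.0611 0.1148] az 46.58 F [ 0.2  -0.36 -0.19] open -0.0004 q [  2.  23. -19. 114.  11.  44. -67.]
```

View pics/c12.png

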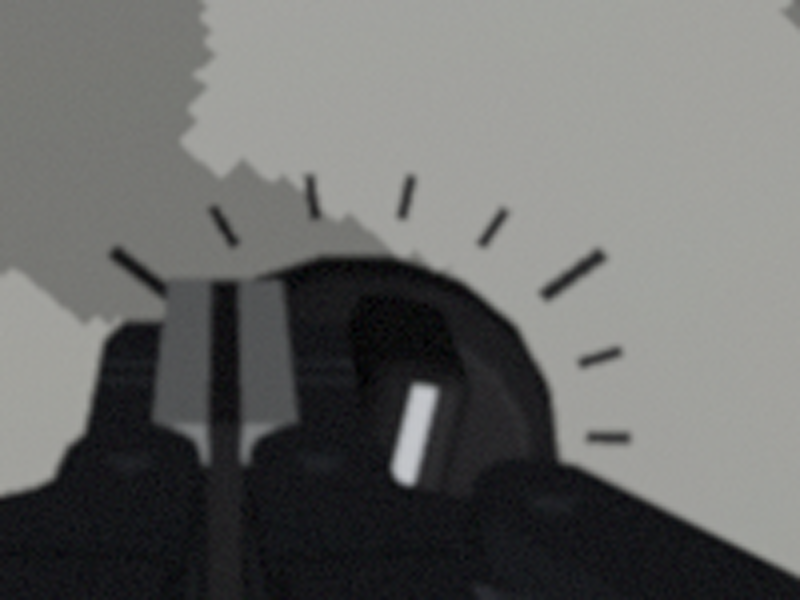

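```bash
python3 ang.py w7 200 160 4 425 385 403 483; python3 -m jog '[{"dx":0.0016,"dy":0.0018,"dz":0,"yaw":5,"jaw":0},{"dx":0.0016,"dy":0.0018,"dz":0,"yaw":5,"jaw":0},{"dx":0,"dy":0,"dz":0,"yaw":0,"jaw":0}]' | grep -E 'tcp|force'; python3 -m jog '[{"dx":0.0016,"dy":0.0018,"dz":0,"yaw":5,"jaw":0},{"dx":0,"dy":0,"dz":0,"yaw":0,"jaw":0}]'| grep -E 'tcp|force'; python3 -c "
from h import *
snap('wrist','w8')
crop('w8',200,160,400,310,4,'c13')"; python3 go.py
```

```text
pointer rel warmer 40.94985641481796 len 0.012050326856001718 tip [0.54147382 0.04916828 0.131     ]
tcp_pos: [0.5261, 0.0613, 0.1146]
ft_force: [-3.8, 1.1, 2.4]
tcp_pos: [0.5289, 0.0605, 0.1146]
ft_force: [0.3, -0.1, 0.6]
t 13.22 tcp [0.5295 0.0603 0.1148] az 31.61 F [ 0.55  0.22 -0.52] open -0.0001 q [ -1.  23. -15. 114.   9.  44. -80.]
```

View pics/c13.png

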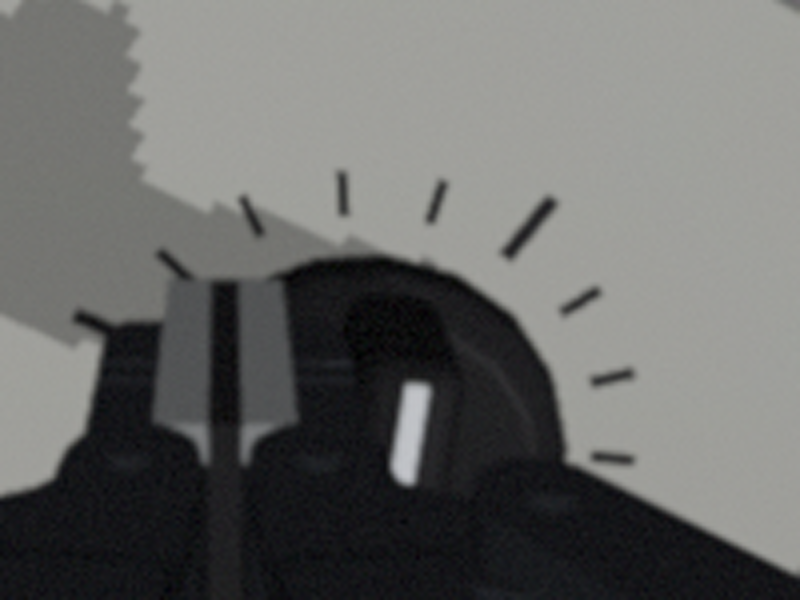

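```bash
python3 ang.py w8 200 160 4 418 383 402 483
```

```text
pointer rel warmer 29.218513375024845 len 0.01218126957088201 tip [0.54393336 0.04511874 0.131     ]
```

The pointer is at ≈ 29°, right at the halfway crest between positions 3 and 4 with almost no force. A small step further should tip it over.

```bash
python3 -m jog '[{"dx":0.001,"dy":0.0011,"dz":0,"yaw":3,"jaw":0},{"dx":0,"dy":0,"dz":0,"yaw":0,"jaw":0}]' | grep -E 'tcp|force';python3 -c "
from h import *
snap('wrist','w9')
crop('w9',200,160,400,310,4,'c14')"; python3 go.py
```

```text
tcp_pos: [0.5313, 0.0595, 0.1149]
ft_force: [-0.1, -0.0, 1.0]
t 13.53 tcp [0.5311 0.0596 0.1148] az 28.52 F [0.13 0.28 0.53] open -0.0001 q [ -1.  23. -15. 114.   8.  44. -82.]
```

View pics/c14.png

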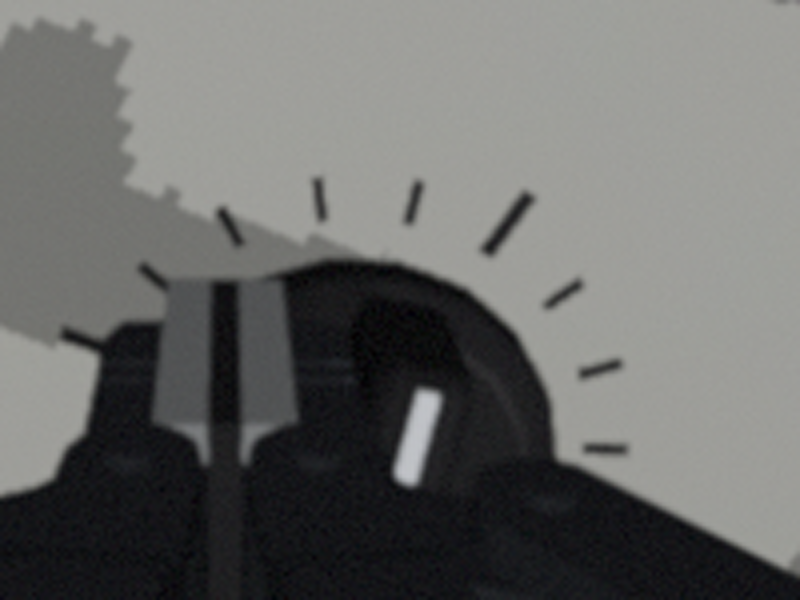

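```bash
python3 ang.py w9 200 160 4 429 391 405 484;  python3 -m jog '[{"dx":0.0016,"dy":0.0018,"dz":0,"yaw":5,"jaw":0},{"dx":0.0016,"dy":0.0018,"dz":0,"yaw":5,"jaw":0},{"dx":0,"dy":0,"dz":0,"yaw":0,"jaw":0}]' | grep -E 'tcp|force'; python3 -m jog '[{"dx":0.0016,"dy":0.0018,"dz":0,"yaw":5,"jaw":0},{"dx":0,"dy":0,"dz":0,"yaw":0,"jaw":0}]'| grep -E 'tcp|force'; python3 -c "
from h import *
snap('wrist','w10')
crop('w10',200,160,400,310,4,'c15')"; python3 go.py
```

```text
pointer rel warmer 21.276504286059964 len 0.011510965851703723 tip [0.54510525 0.04167109 0.131     ]
tcp_pos: [0.5345, 0.0586, 0.1146]
ft_force: [-1.7, 2.3, 0.9]
tcp_pos: [0.5364, 0.0576, 0.1145]
ft_force: [-3.8, 3.0, 0.8]
t 14.2 tcp [0.5364 0.0576 0.1146] az 13.63 F [-3.84  3.56  0.92] open 0.0002 q [ -4.  24. -11. 113.   6.  44. -95.]
```

View pics/c15.png

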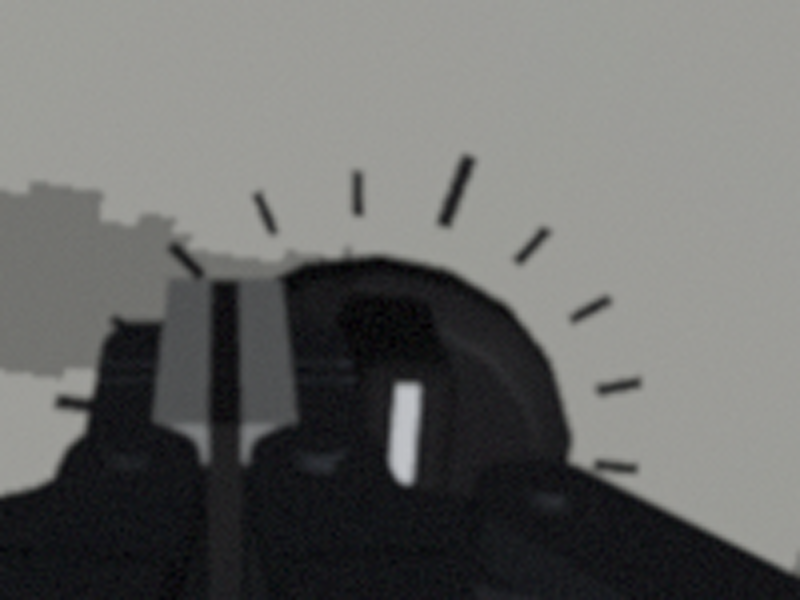

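The third click is done (21° before this push). The pointer is now part-way to position 5, with the spring pushing back. I go on in small steps.

```bash
python3 ang.py w10 200 160 4 409 383 402 483;  python3 -m jog '[{"dx":0.0013,"dy":0.0014,"dz":0,"yaw":4,"jaw":0},{"dx":0,"dy":0,"dz":0,"yaw":0,"jaw":0}]' | grep -E 'tcp|force';python3 -m jog '[{"dx":0.0007,"dy":0.0008,"dz":0,"yaw":2,"jaw":0},{"dx":0,"dy":0,"dz":0,"yaw":0,"jaw":0}]' | grep -E 'tcp|force'; python3 -c "
from h import *
snap('wrist','w11')
crop('w11',200,160,400,310,4,'c16')"; python3 go.py
```

```text
pointer rel warmer 15.76960762928634 len 0.012113650600732856 tip [0.54575297 0.03942008 0.131     ]
tcp_pos: [0.5393, 0.0553, 0.1148]
ft_force: [0.3, -0.1, -0.3]
tcp_pos: [0.5399, 0.0547, 0.1148]
ft_force: [-0.3, 0.8, -0.4]
t 14.75 tcp [0.5398 0.0549 0.1148] az 7.41 F [-0.1   0.25 -0.14] open 0.0002 q [  -5.   24.  -10.  113.    6.   44. -100.]
```

View pics/c16.png

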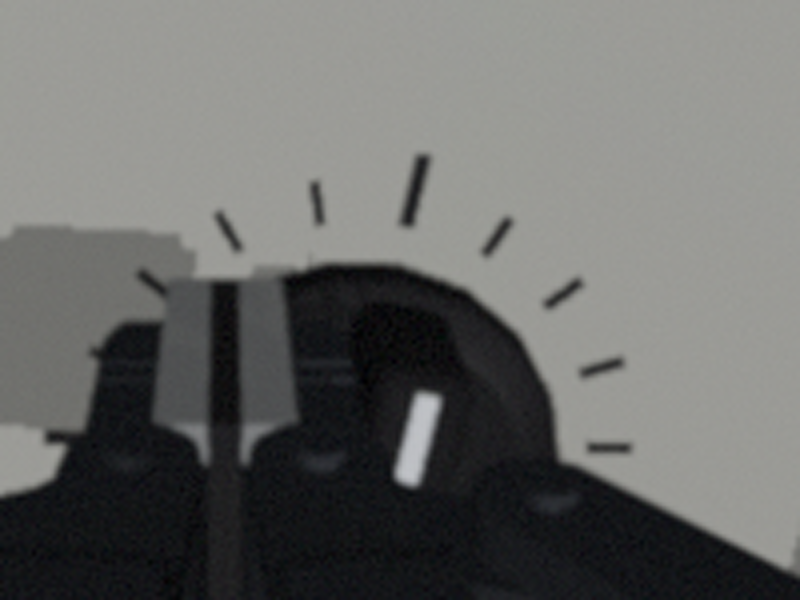

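The pointer is now parallel to the long position-5 tick and the force is gone. I back straight off the bar, then lift.

```bash
python3 ang.py w11 200 160 4 429 393 406 485;  python3 -m jog '[{"dx":0,"dy":-0.006,"dz":0,"yaw":0,"jaw":0},{"dx":0,"dy":-0.006,"dz":0,"yaw":0,"jaw":0},{"dx":0,"dy":0,"dz":-0.03,"yaw":0,"jaw":0},{"dx":0,"dy":0,"dz":-0.04,"yaw":0,"jaw":0},{"dx":-0.03,"dy":0,"dz":-0.04,"yaw":0,"jaw":0},{"dx":-0.03,"dy":0,"dz":-0.02,"yaw":0,"jaw":0},{"dx":-0.03,"dy":0.02,"dz":0,"yaw":0,"jaw":0},{"dx":0,"dy":0,"dz":0,"yaw":0,"jaw":0}]'; python3 -c "
from h import *
snap('wrist','w12');snap('scene','s12');snap('top','t12')
crop('t12',200,100,360,230,5,'c18')
crop('s12',190,160,350,280,5,'c17')"; python3 go.py
```

```text
pointer rel warmer 0.5647577176010081 len 0.011373614634108416 tip [0.5461738  0.03321327 0.131     ]
t: 15.75
tcp_pos: [0.4496, 0.0345, 0.245]
tool_rot: [[0.992, 0.127, -0.0], [0.127, -0.992, -0.001], [-0.0, 0.001, -1.0]]
ft_force: [0.7, 0.3, -0.7]
opening: 0.0001
t 15.9 tcp [0.4518 0.0365 0.2448] az 7.42 F [-0.58  0.05  0.29] open 0.0001 q [ -3.   6. -11. 117.   1.  58. -96.]
```

View pics/w12.png

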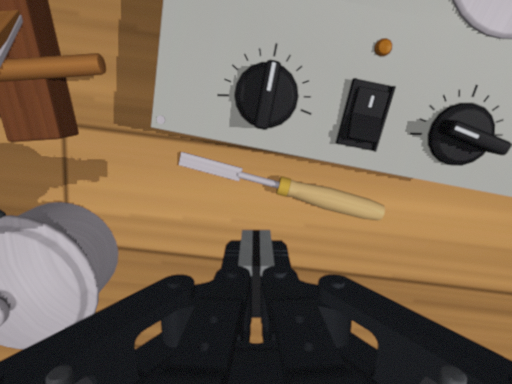

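View pics/c17.png

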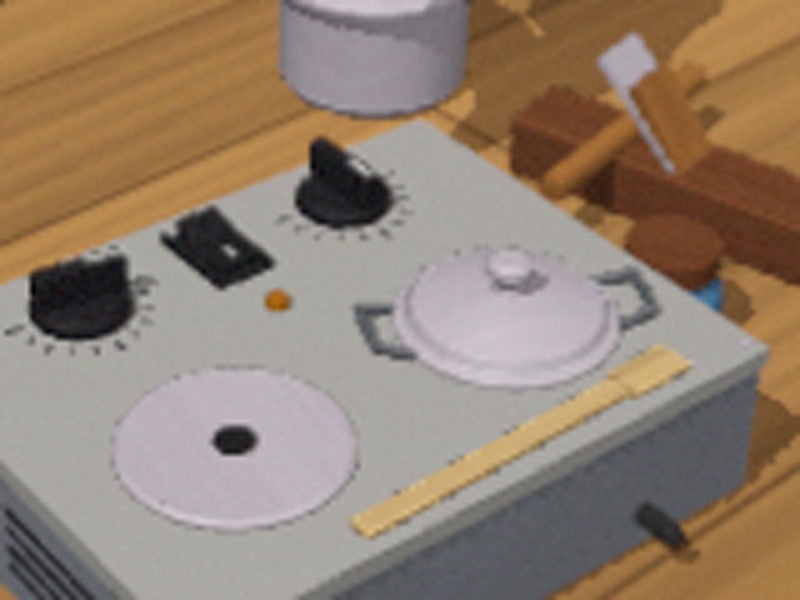

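View pics/c18.png

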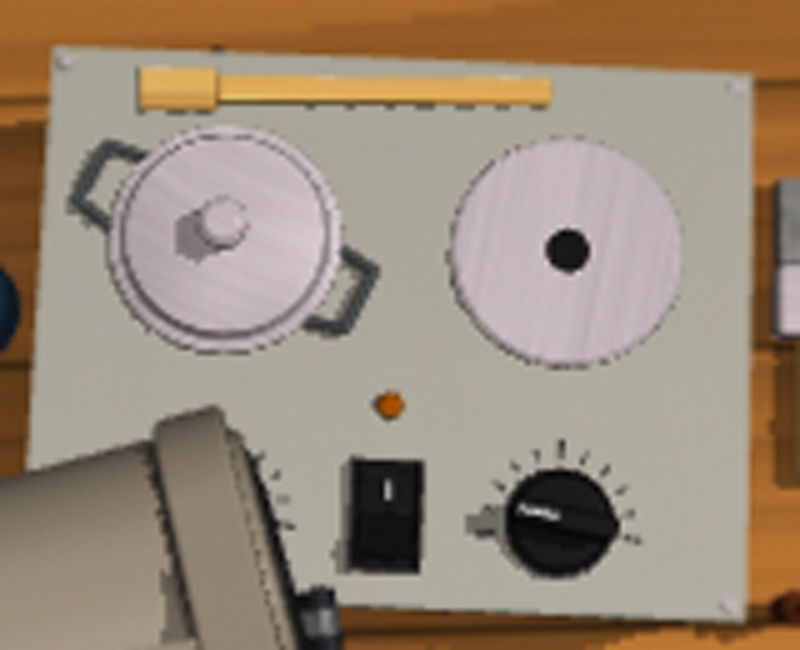

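```bash
python3 -c "
from h import *
crop('w12',220,30,400,160,4.4,'c19')"
```

```text
(no output)
```

View pics/c19.png

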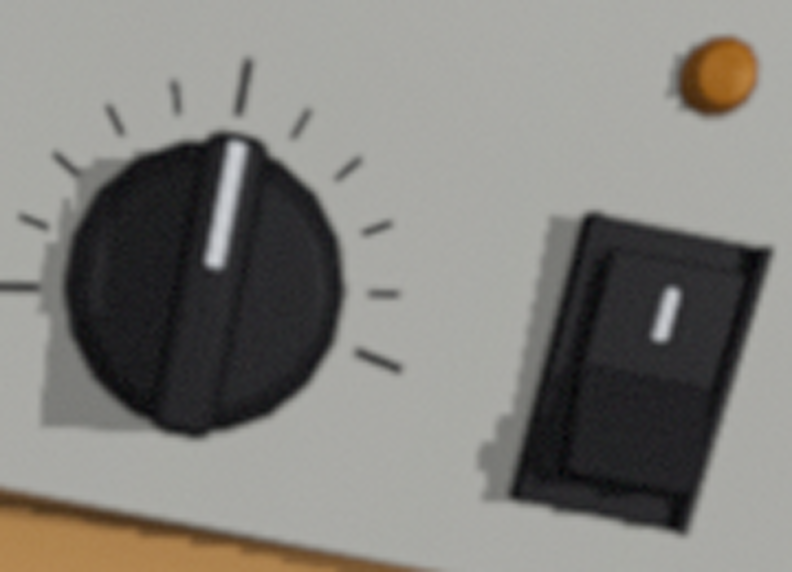

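The dial pointer points straight at the long centre tick (position 5). The rocker's shading has reversed: the far plate is lit and level, the near plate stands up. Everything else is unmoved in the top view and the robot touches nothing, so I hand the job in.

```bash
python3 ang.py w12 220 30 4.4 237 143 214 268; python3 -c "
from station import close_job
print(close_job())"
```

```text
pointer rel warmer 0.6085947100369715 len 0.020343221780610057 tip [0.54562907 0.0331564  0.131     ]
the job is handed in; nothing more can be done
None
```

The job is handed in: the warmer's power rocker is on, and the left dial stands exactly four clicks hotter than it started. The run finished at about 16 s, against the 42 s limit.

- **Which dial:** the middle-sized of the three lidded pots hangs in the left well, so I turned the left dial.
- **Rocker:** I pressed the far end down with the shut fingertips until it met its stop, at 10 mm above the deck with 7.7 N. Afterwards its near plate stood up and its far plate lay level. I judged it on from that and did not measure its angle.
- **Dial:** I pushed the pointer end round from position 1 to position 5 with a fingertip, looking after each step. The forces I read were at most about 5 N. After I backed off, the pointer measured 0.6° from the position 5 direction.
- **Everything else:** the right dial, pot, cover and spatula looked unmoved in the last pictures, and the gripper was clear of the warmer. I compared the tools on the bench by eye only, and the mallet and the rest of the right side only in the early pictures.

No check failed. The cameras differed by a few millimetres on where the warmer sits, so I found the bar's position by touch before pushing. The third click paused at its halfway point and needed one extra 3° step.

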